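Hold a label sample flush on the tilted reader

TASK

Slide the clear cover of the grey sample box fully open and leave it open, lift out the sample holder by its upright grip, and tilt it to lie flush on the sloped face of the label reader, centred over and square to the dark window. Press gently so that the sprung face gives about half its travel, and finish while still gripping the holder and pressing it there; do not let go. Leave the tubes, the bin and the label roll alone.

Things in the scene. Friction and masses are not known exactly. Their poses are not given: they have to be found in the camera images.
- samplebox: Fixed grey box, 56 mm high (side rails to 64 mm), 152 mm wide over the rails: open-topped compartment in one half, closed deck (top at 52 mm) in the other. Origin: on the table under the compartment centre; x points from compartment to deck (box spans x -66 to +192 mm). Compartment 120 (x) by 132 mm (y) inside, floor 6 mm above the table. Stands left or right, deck away from the robot, turned up to 0.25 rad.
- cover (a joint): How far the clear plastic cover (126 x 140 x 6 mm, underside 57 mm above the table) has slid along the box's +x, in m: 0 = the compartment is covered, 0.12 = end stop, fully open over the deck. Starts 0 to 0.025. Light friction, about 1 to 2 N; stays where left.
- cover_handle (a point): Centre of the aluminium bar handle on top of the cover's middle: 14 mm thick (box x), 60 mm long (box y), 24 mm high (from 63 to 87 mm above the table; this point is at 75 mm). It moves with the cover; axes as the box.
- holder: Loose sample holder lying in the compartment, under the cover: an aluminium plate 84 (x) x 64 (y) x 6 mm (z) with a white label sample on its underside and, on top, a black upright grip rib 50 mm long (x), 12 mm thick (y), from 6 to 40 mm above the underside. About 0.12 kg. Origin: centre of the underside; z points from the underside to the rib.
- reader: Fixed label reader on the other side: white base 180 x 156 x 20 mm with two upright cheeks (outer faces 76 mm from the middle, tops at 82 mm), between which a head is clamped at a tilt that differs each time (0.25 to 0.6 rad); it does not give when pressed. Origin: on the table under the middle; the slope descends towards -x (towards the robot), x is level, turned up to 0.35 rad.
- window (a point): Centre of the top of the reader's flat aluminium face (110 mm x by 100 mm y), about 100 mm above the table; the dark window drawn flush in its middle is 60 (x) x 40 (y) mm. z is the face's outward normal, x runs up the slope, y is level. The axes tilt with the face.
- face (a joint): How far the sprung face is pushed in along its own -z, in m: 0 = out, 0.010 = bottomed. It starts to give at about 2 N and needs about 0.7 N more per mm, so about 5.6 N at half travel.
- tube_a: Clear open plastic tube standing at the far side, 70 mm across, 150 mm high. Leave alone. Origin: underside centre.
- tube_b: A second such tube. Leave alone.
- bin: Small blue open bin at the left, 160 x 110 x 70 mm. Leave alone. Origin: underside centre.
- roll: White label roll lying flat at the right, 90 mm across, 50 mm high. Leave alone. Origin: underside centre.

How it is judged:
On the way, in this order (a step that is already met when the one before it is completed fails the run):
1. the cover is slid fully open (value of joint cover above 0.108 m), for 0.2 s.
2. the holder is lifted out of the box in the gripper (height (world z) of holder above 0.075 m and contact force between the fingers and holder above 1 N), for 0.2 s.
At the end, for the whole second after the job is handed in: Cover open over 100 mm. Holder still gripped (over 12 N), its underside on the face: within 0.05 rad of flush, turned within 0.15 rad of square (either way round), centred within 8 mm each way, the sprung face pushed in 2 to 8.5 mm by it, at rest (value of joint cover above 0.1 m and contact force between the fingers and holder above 12 N and contact force between holder and reader above 1.5 N and value of joint face between 0.002 and 0.0085 m and angle between the z axis of holder and the z axis of window, either way round below 0.05 rad and angle between the x axis of holder and the x axis of window, either way round below 0.15 rad and x of holder in the frame of window between -0.008 and 0.008 m and y of holder in the frame of window between -0.008 and 0.008 m and z of holder in the frame of window between -0.003 and 0.0025 m and linear speed of holder below 0.02 m/s); the arm keeps its last pose, push and grip.
It fails at once if the holder is rammed into the reader (over 40 N) (contact force between holder and reader above 40 N).
It fails at once if a tube, the bin or the roll is moved by more than 30 mm (distance of any of tube_a, tube_b, bin, roll from where it was at the start of the episode above 0.03 m).
It also fails if it takes over 64 s, if anything falls off the work surface, if the arm or the gripper's body presses on something with over 40 N, if the wrist force passes 120 N, or if a joint passes its speed limit or range.

ROBOT

A 6-joint arm with a two-finger parallel gripper is mounted at the origin on the work surface. World frame = base frame: x ahead of the robot, y to its left, z up, the work surface at z = 0. Lengths are in m, angles in rad, forces in N, time in s.
With the tool pointing down it reaches from about 0.375 to 0.975 m from the base axis. Payload 3.8 kg.
Tool frame: the origin (TCP) lies midway between the tips of the shut fingers; the grasp point (between the pads) lies 19 mm behind it; z points along the fingers, x is the direction in which the jaws open and shut, and the axes are right-handed (so a half turn about z gives the same grasp; the last joint's range is limited). The gripper opens to 88 mm and grips with 3 to 60 N. Pads are 18 mm wide; open, the fingers measure 123 mm over their backs; the gripper's body (75 mm by 187 mm) begins 45 mm behind the grasp point.
Start: joints at [-1.255, 0.264, 1.604, -0, 1.274, -0.037], TCP at [0.233, -0.633, 0.239] pointing down, gripper open.
Joint ranges: [-2.63, 2.63], [-0.94, 2.18], [0.31, 2.57], [-1.31, 4.45], [0, 2.66], [-2.55, 2.55]. Speed limits (rad/s): [2.57, 2.57, 3.14, 3.14, 3.14, 3.14].

INTERFACE

Orientations are given as a unit quaternion [x, y, z, w].
In Python, from bench import r, vision gives the robot as it stands.
- The arm moves only by the tool carry_out, never from a script. Its arguments are lists of equal length, an entry for each row: "offset": the shift along the world's x, y, z in mm, a list of three; "rotation": the turn, a rotation vector about the world's x, y, z in degrees, a list of three; "jaw": the closure, from 0 (fully open) to 1 (shut). In form: {"offset": [[x, y, z], ...], "rotation": [[rx, ry, rz], ...], "jaw": [jaw, ...]}. A call has 1 to 10 rows; each row shifts and turns the commanded pose from where the row before left it; what a row does not reach is not made up. A row lasts 1/12 s, in which the tool goes at most 41.7 mm and 7.16 degrees, less where a joint would pass 70% of its speed; a pose out of reach is approached as far as the arm can. A call with a gripper value outside its range is refused whole. The fingers move at their own pace and stop on an object; "force" is the grip in N (left out, the last holds). Time passes only in rows, so rows that do not move let the fingers close. It gives the time, the measured TCP pose, the force and the opening at its end, in the units of the state.
- r.get_obs(): the state, without advancing time (a new reading comes with each control period).
- vision.read_camera(name): name is "side" or "top" or "wrist"; returns the picture (480x640x3 uint8, blue, green, red); there is no depth.
- vision.calibration(name): a dict with "fx", "fy", "cx", "cy" (pixels), "camera_from_world" (4x4, takes a point from world to camera coordinates); the wrist camera has in their place "mount" (4x4, takes a point from camera to tool coordinates, whose origin is the TCP and whose axes are the tool frame's). Camera axes: x right, y down, z forward; pixel columns grow to the right and rows downward; lengths in m; the calibration is good to about 2 mm. A picture is of the moment at which its call begins: read the wrist's pose just before it. calibration takes no time and is no camera call.
- r.sign_off(): hands the job in, once; it reports no verdict.
The state is a dict: "time_s": time; "joint_positions": joint angles; "joint_velocities": joint speeds; "joint_torque": joint torques, N m; "ee_pos": TCP position; "orientation": TCP orientation; "ft_force": force on the tool from outside, world axes, zero at the start; "moment": the same for the moment, N m; "opening": opening from 0.0 (shut) to 1.0 (fully open).
Only numpy, scipy, OpenCV 4.12 (cv2) and the standard library are available. Lean on these libraries where they do the work, as an engineer would, in place of code of your own. Each camera call takes 0.05 s, during which the arm holds its last target.

## Working session

There is one attempt and no reset: what is moved stays moved. The work goes in short steps, Python scripts to look and compute and a tool call to move; the robot and the scene stay as the last step left them, time stands still between calls to the robot, and variables do not carry over. Pictures are saved under pics/ and viewed, and the job is handed in when it is done.

Besides the shell and the picture viewer there is one more tool, called after ">>>" in YAML: its name, and indented under it one key for each argument. carry_out: Moves the arm, as the interface text tells. Its arguments: {"type":"object","properties":{"offset":{"type":"array"},"rotation":{"type":"array"},"jaw":{"type":"array"},"force":{"type":"number"}},"required":["offset","rotation","jaw"]}

```bash
mkdir -p pics; ls
cat > h.py <<'E'
import numpy as np, cv2
from bench import r, vision
E
python3 - <<'E'
from h import *
print(r.get_obs())
for n in ("top","side","wrist"):
    im=vision.read_camera(n); cv2.imwrite(f"pics/{n}0.png",im); print(n,vision.calibration(n))
E
```

```text
pics
{'time_s': 0.0, 'joint_positions': array([-1.25492664e+00,  2.64744675e-01,  1.60530815e+00, -2.44236571e-05,
        1.27368725e+00, -3.69183402e-02]), 'joint_velocities': array([ 1.43727132e-04,  1.22756591e-03, -1.76439008e-03,  2.87228081e-05,
        1.76106547e-04,  6.60313540e-04]), 'joint_torque': array([ 1.01654554e-03, -5.02109349e+01, -3.56877100e+01,  7.26431957e-02,
        2.91840563e-02, -1.98452226e-04]), 'ee_pos': array([ 0.23299177, -0.63279281,  0.23742926]), 'orientation': array([ 8.20219682e-01, -5.72047656e-01, -8.64435197e-04, -6.36985093e-04]), 'ft_force': array([-1.11099544, -0.58882875,  0.41977496]), 'moment': array([-0.00571949,  0.01858461,  0.01984552]), 'opening': 0.9991266496361392}
top {'fx': 586.4102680951139, 'fy': 586.4102680951139, 'cx': 316.9780939755049, 'cy': 253.31550284471462, 'camera_from_world': array([[-0.01700633, -0.99984305,  0.00496629,  0.00300342],
       [-0.99886476,  0.01676822, -0.04458709,  0.58249523],
       [ 0.04449682, -0.00571892, -0.99899316,  1.83355973],
       [ 0.        ,  0.        ,  0.        ,  1.        ]])}
side {'fx': 598.2934080918675, 'fy': 598.2934080918675, 'cx': 311.7820460010681, 'cy': 239.64860972013562, 'camera_from_world': array([[ 0.89674292, -0.44254692,  0.00208561, -0.52998795],
       [-0.24814834, -0.50671961, -0.8256256 ,  0.22443975],
       [ 0.36643489,  0.73985638, -0.56421451,  1.60789268],
       [ 0.        ,  0.        ,  0.        ,  1.        ]])}
wrist {'fx': 352.6630319275756, 'fy': 352.6630319275756, 'cx': 321.8393472452672, 'cy': 237.11623340157544, 'mount': array([[ 9.99998650e-01,  1.39780324e-03, -8.64270511e-04,
         3.38074412e-05],
       [-1.06901986e-03,  9.52698081e-01,  3.03916473e-01,
        -7.80477837e-02],
       [ 1.24820429e-03, -3.03915139e-01,  9.52698289e-01,
        -1.46535963e-01],
       [ 0.00000000e+00,  0.00000000e+00,  0.00000000e+00,
         1.00000000e+00]])}
```

View pics/top0.png

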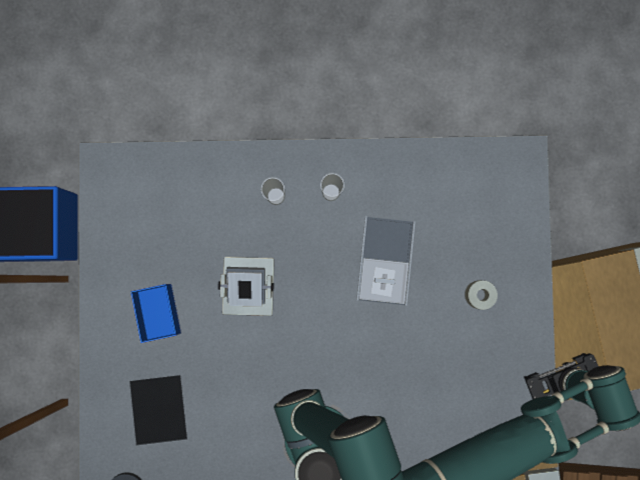

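View pics/side0.png

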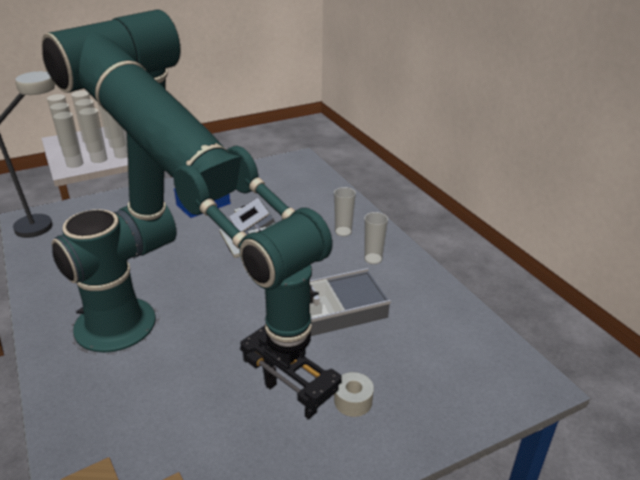

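View pics/wrist0.png

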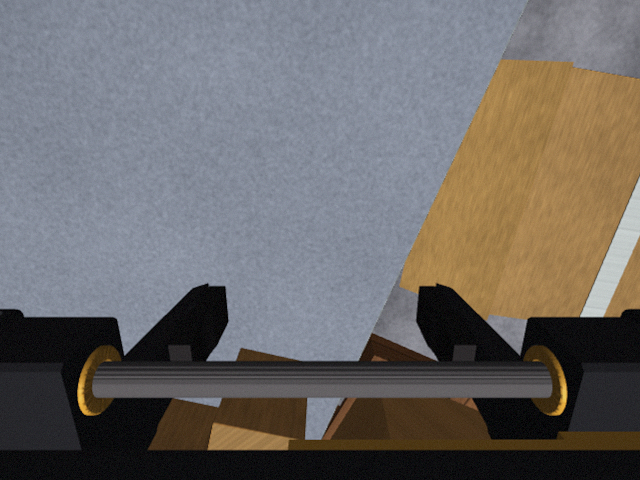

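The top view shows the box at about (387,262), the deck end at the far side, and the reader at about (247,287). The roll is at (482,295), the bin at (156,312) and the tubes at (273,190) and (332,186). I'll enlarge both fixtures.

Run:
```python
import cv2
im=cv2.imread("pics/top0.png")
a=cv2.resize(im[205:315,345:430],None,fx=5,fy=5,interpolation=cv2.INTER_CUBIC)
b=cv2.resize(im[245:330,205:290],None,fx=6,fy=6,interpolation=cv2.INTER_CUBIC)
cv2.imwrite("pics/boxz.png",a);cv2.imwrite("pics/readz.png",b)
```

```text
(no output)
```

View pics/boxz.png

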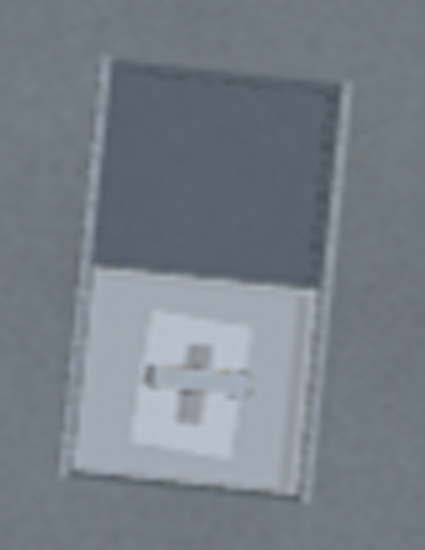

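View pics/readz.png

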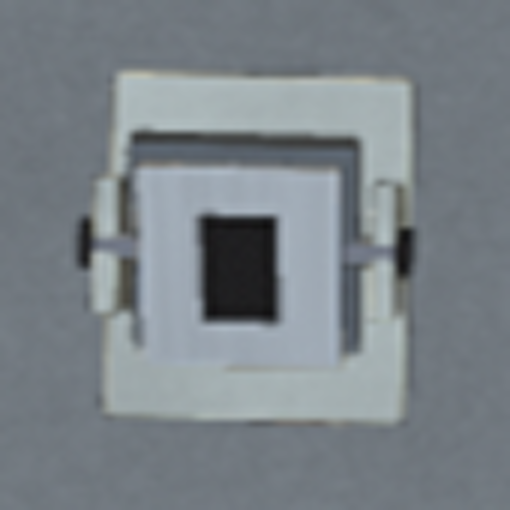

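```bash
cat >> h.py <<'E'
def ray(cal,uv,T=None):
    # T: world from camera
    if T is None: T=np.linalg.inv(cal["camera_from_world"])
    d=np.array([(uv[0]-cal["cx"])/cal["fx"],(uv[1]-cal["cy"])/cal["fy"],1.])
    return T[:3,3],T[:3,:3]@d
def atz(cal,uv,z,T=None):
    o,d=ray(cal,uv,T); return o+d*(z-o[2])/d[2]
def proj(cal,P,C=None):
    if C is None: C=cal["camera_from_world"]
    p=(C[:3,:3]@np.atleast_2d(P).T).T+C[:3,3]
    return np.c_[cal["fx"]*p[:,0]/p[:,2]+cal["cx"],cal["fy"]*p[:,1]/p[:,2]+cal["cy"]]
E
python3 - <<'E'
from h import *
c=vision.calibration("top")
np.set_printoptions(precision=4,suppress=True)
f=lambda u,v:((u+.5)/5-.5+345,(v+.5)/5-.5+205)
P=[atz(c,f(*p),.064)[:2] for p in [(108,58),(350,85),(306,500),(65,475)]]
print(P)
x=(P[0]+P[1]-P[2]-P[3]); print("yaw",np.arctan2(x[1],x[0]), "len",np.linalg.norm(x)/2, "w",np.linalg.norm(P[0]-P[1]),np.linalg.norm(P[3]-P[2]))
ctr=sum(P)/4; yaw=np.arctan2(x[1],x[0]); 
y=P[0]+P[3]-P[1]-P[2]; print("yaw y",np.arctan2(-y[0],y[1]))
ex=np.array([np.cos(yaw),np.sin(yaw)]); print("origin",ctr-.063*ex)
h=atz(c,f(199,380),.087)[:2]; print("handle",h,"rel",(h-(ctr-.063*ex))@ex, (h-(ctr-.063*ex))@np.array([-ex[1],ex[0]]))
e=[atz(c,f(*p),.063)[:2] for p in [(93,266),(320,290)]]; print("cover far edge rel",[(q-(ctr-.063*ex))@ex for q in e])
g=lambda u,v:((u+.5)/6-.5+205,(v+.5)/6-.5+245)
B=[atz(c,g(*p),.02)[:2] for p in [(117,72),(411,78),(402,422),(104,415)]]
print(B); x=(B[0]+B[1]-B[2]-B[3]);print("base yaw",np.arctan2(x[1],x[0]),np.linalg.norm(x)/2,np.linalg.norm(B[0]-B[1]),"ctr",sum(B)/4)
F=[atz(c,g(*p),.1)[:2] for p in [(203,217),(277,217),(276,321),(203,321)]]
print("win",sum(F)/4, np.linalg.norm(F[0]+F[1]-F[2]-F[3])/2)
E
```

```text
[array([ 0.6918, -0.1597]), array([ 0.6727, -0.308 ]), array([ 0.419 , -0.2749]), array([ 0.4367, -0.1281])]
yaw -0.1264007132403298 len 0.2564067993962534 w 0.14959602523439 0.14790919150851137
yaw y -0.12416490545883775
origin [ 0.4925 -0.2097]
handle [ 0.4933 -0.2085] rel 0.0006343822038584626 0.0013725832000803563
cover far edge rel [np.float64(0.06320728366053197), np.float64(0.06379115999880818)]
[array([0.5768, 0.2844]), array([0.5711, 0.131 ]), array([0.3921, 0.1381]), array([0.3984, 0.293 ])]
base yaw -0.0437870093057293 0.1788443297537788 0.1535367095483653 ctr [0.4846 0.2116]
win [0.4742 0.2121] 0.0517414629404034
```

>>> carry_out:
  offset:
    - [22, 35, 0]
    - [22, 35, 0]
    - [22, 35, 0]
    - [22, 35, 0]
    - [22, 35, 0]
    - [22, 35, 0]
    - [22, 35, 0]
    - [22, 35, 0]
    - [22, 35, 0]
    - [22, 35, 0]
  rotation:
    - [0, 0, 6.2]
    - [0, 0, 6.2]
    - [0, 0, 6.2]
    - [0, 0, 6.2]
    - [0, 0, 6.2]
    - [0, 0, 6.2]
    - [0, 0, 6.2]
    - [0, 0, 6.2]
    - [0, 0, 6.2]
    - [0, 0, 6.2]
  jaw: [0, 0, 0, 0, 0, 0, 0, 0, 0, 0]

```text
time_s: 0.98
ee_pos: [0.4537, -0.2815, 0.2386]
orientation: [0.998, -0.065, -0.0, -0.0]
ft_force: [0.1, -0.4, 0.8]
opening: 0.999
```

>>> carry_out:
  offset:
    - [20, 35, 0]
    - [19, 37, 0]
    - [0, 0, 0]
  rotation:
    - [0, 0, 0.2]
    - [0, 0, 0]
    - [0, 0, 0]
  jaw: [0, 0, 0]

```text
time_s: 1.23
ee_pos: [0.4947, -0.2053, 0.2385]
orientation: [0.998, -0.063, 0.001, -0.002]
ft_force: [-0.4, -0.2, 0.1]
opening: 0.999
```

```bash
cat >> h.py <<'E'
from scipy.spatial.transform import Rotation as R
np.set_printoptions(precision=4,suppress=True)
def snap(name,obs=None):
    o=r.get_obs(); im=vision.read_camera("wrist"); c=vision.calibration("wrist")
    T=np.eye(4);T[:3,:3]=R.from_quat(o["orientation"]).as_matrix();T[:3,3]=o["ee_pos"]
    W=T@c["mount"]; cv2.imwrite(f"pics/{name}.png",im); np.save(f"pics/{name}.npy",W)
    print("ee",o["ee_pos"],"t",o["time_s"]); return im,W
E
python3 - <<'E'
from h import *
snap("w1")
E
```

```text
ee [ 0.4947 -0.2053  0.2385] t 1.2333
```

View pics/w1.png

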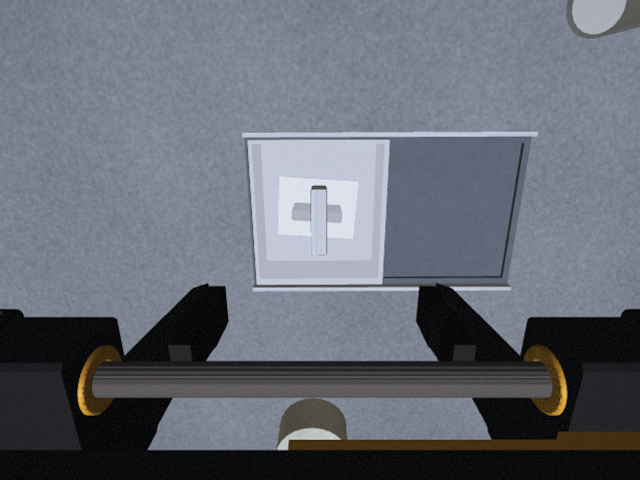

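The wrist view shows the handle at about (319,222), the holder with its white plate under the clear cover at (318,210), and the box rails at rows 134 and 288.

Run:
```python
from h import *
c=vision.calibration("wrist"); W=np.load("pics/w1.npy")
P=[atz(c,p,.064,W)[:2] for p in [(243,133),(537,132.5),(510,289),(254,289)]]
print(P)
O=np.array([.4925,-.2097]);a=-.1255;ex=np.array([np.cos(a),np.sin(a)]);ey=np.array([-ex[1],ex[0]])
L=lambda q:(np.round([(q-O)@ex,(q-O)@ey],4))
print([L(p) for p in P])
x=(P[1]+P[2]-P[0]-P[3]);print(np.arctan2(x[1],x[0]),"O",sum(P)/4-.063*ex)
print("handle top",[L(atz(c,p,.087,W)[:2]) for p in [(312,190),(326,190),(326,255),(313,255)]])
print("plate (z~.012)",[L(atz(c,p,.012,W)[:2]) for p in [(279,177),(358,181.5),(354,239),(278,236)]])
im=cv2.imread("pics/w1.png");cv2.imwrite("pics/w1z.png",cv2.resize(im[125:295,235:400],None,fx=4.5,fy=3.5,interpolation=cv2.INTER_CUBIC))
```

```text
[array([ 0.4347, -0.1247]), array([ 0.6897, -0.1564]), array([ 0.6713, -0.3056]), array([ 0.4169, -0.2735])]
[array([-0.068 ,  0.0771]), array([0.1889, 0.0775]), array([ 0.1894, -0.0728]), array([-0.067 , -0.0727])]
-0.12467431454702828 O [ 0.4907 -0.2072]
handle top [array([-0.0075,  0.031 ]), array([0.0045, 0.031 ]), array([ 0.0047, -0.028 ]), array([-0.007, -0.028])]
plate (z~.012) [array([-0.0442,  0.0317]), array([0.0392, 0.027 ]), array([ 0.0367, -0.0368]), array([-0.0476, -0.0333])]
```

View pics/w1z.png

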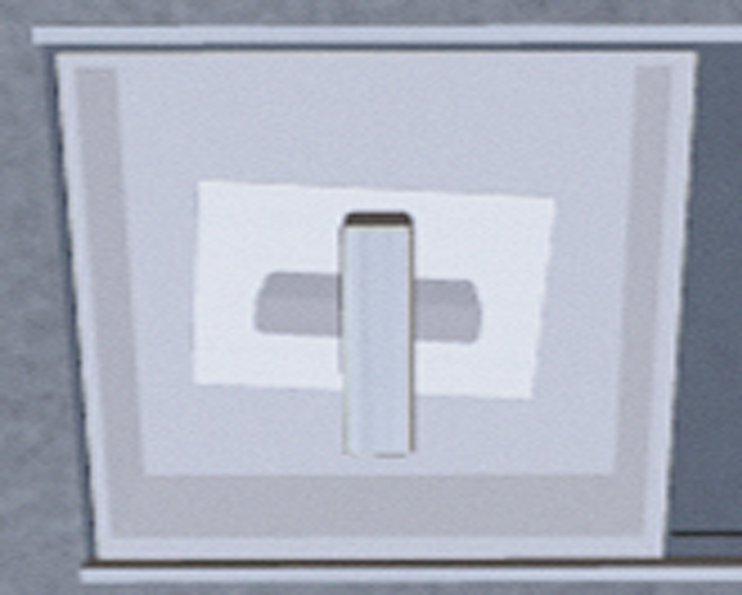

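>>> carry_out:
  offset:
    - [-3, -3, -36]
    - [0, 0, -38]
    - [0, 0, -38]
    - [0, 0, -36]
    - [0, 0, -20]
    - [0, 0, 0]
    - [0, 0, 0]
    - [0, 0, 0]
    - [0, 0, 0]
    - [0, 0, 0]
  rotation:
    - [0, 0, 0]
    - [0, 0, 0]
    - [0, 0, 0]
    - [0, 0, 0]
    - [0, 0, 0]
    - [0, 0, 0]
    - [0, 0, 0]
    - [0, 0, 0]
    - [0, 0, 0]
    - [0, 0, 0]
  jaw: [0, 0, 0, 0, 0, 0, 1, 1, 1, 1]
  force: 15

```text
time_s: 2.12
ee_pos: [0.4904, -0.2153, 0.0725]
orientation: [0.998, -0.066, 0.001, 0.001]
ft_force: [-0.1, -0.5, 0.3]
opening: 0.723
```

>>> carry_out:
  offset:
    - [0, 0, 0]
    - [0, 0, 0]
    - [0, 0, 0]
    - [0, 0, 0]
  rotation:
    - [0, 0, 0]
    - [0, 0, 0]
    - [0, 0, 0]
    - [0, 0, 0]
  jaw: [1, 1, 1, 1]

```text
time_s: 2.45
ee_pos: [0.4894, -0.2144, 0.071]
orientation: [0.998, -0.066, 0.0, 0.0]
ft_force: [0.4, -0.5, 0.5]
opening: 0.42
```

Run:
```python
from h import *
for i in range(3):
    o=r.get_obs(); print(o["ee_pos"],o["opening"],o["ft_force"],R.from_quat(o["orientation"]).as_matrix()[:,0],R.from_quat(o["orientation"]).as_matrix()[:,2])
```

```text
[ 0.4894 -0.2144  0.071 ] 0.41967932587865076 [ 0.4432 -0.4663  0.5297] [ 0.9913 -0.1318  0.0005] [ 0.0005 -0.0002 -1.    ]
[ 0.4894 -0.2144  0.071 ] 0.41967932587865076 [ 0.4432 -0.4663  0.5297] [ 0.9913 -0.1318  0.0005] [ 0.0005 -0.0002 -1.    ]
[ 0.4894 -0.2144  0.071 ] 0.41967932587865076 [ 0.4432 -0.4663  0.5297] [ 0.9913 -0.1318  0.0005] [ 0.0005 -0.0002 -1.    ]
```

>>> carry_out:
  offset:
    - [0, 0, 0]
    - [0, 0, 0]
    - [0, 0, 0]
    - [0, 0, 0]
    - [0, 0, 0]
    - [0, 0, 0]
  rotation:
    - [0, 0, 0]
    - [0, 0, 0]
    - [0, 0, 0]
    - [0, 0, 0]
    - [0, 0, 0]
    - [0, 0, 0]
  jaw: [1, 1, 1, 1, 1, 1]

```text
time_s: 2.95
ee_pos: [0.49, -0.2145, 0.0707]
orientation: [0.998, -0.066, 0.001, 0.0]
ft_force: [3.9, 0.4, -3.1]
opening: 0.158
```

>>> carry_out:
  offset:
    - [20, -2.5, 0]
    - [20, -2.5, 0]
    - [20, -2.5, 0]
    - [20, -2.5, 0]
    - [15, -1.9, 0]
    - [10, -1.3, 0]
    - [5, -0.6, 0]
    - [0, 0, 0]
    - [0, 0, 0]
    - [0, 0, 0]
  rotation:
    - [0, 0, 0]
    - [0, 0, 0]
    - [0, 0, 0]
    - [0, 0, 0]
    - [0, 0, 0]
    - [0, 0, 0]
    - [0, 0, 0]
    - [0, 0, 0]
    - [0, 0, 0]
    - [0, 0, 0]
  jaw: [1, 1, 1, 1, 1, 1, 1, 1, 1, 1]

```text
time_s: 3.78
ee_pos: [0.5986, -0.2279, 0.0705]
orientation: [0.998, -0.066, -0.0, -0.0]
ft_force: [0.6, 1.1, -1.0]
opening: 0.158
```

>>> carry_out:
  offset:
    - [5, -0.6, 0]
    - [3, -0.4, 0]
    - [2, -0.2, 0]
    - [2, -0.2, 0]
    - [0, 0, 0]
    - [0, 0, 0]
  rotation:
    - [0, 0, 0]
    - [0, 0, 0]
    - [0, 0, 0]
    - [0, 0, 0]
    - [0, 0, 0]
    - [0, 0, 0]
  jaw: [1, 1, 1, 1, 1, 1]

```text
time_s: 4.28
ee_pos: [0.6091, -0.2292, 0.0705]
orientation: [0.998, -0.066, -0.002, -0.0]
ft_force: [-6.1, 3.3, 4.1]
opening: 0.155
```

Run:
```python
from h import *
print(r.get_obs()["ft_force"])
im=vision.read_camera("top");cv2.imwrite("pics/t2.png",im);cv2.imwrite("pics/t2z.png",cv2.resize(im[190:320,200:430],None,fx=3.4,fy=3.4,interpolation=cv2.INTER_CUBIC))
```

```text
[-6.1435  3.2787  4.0642]
```

View pics/t2z.png

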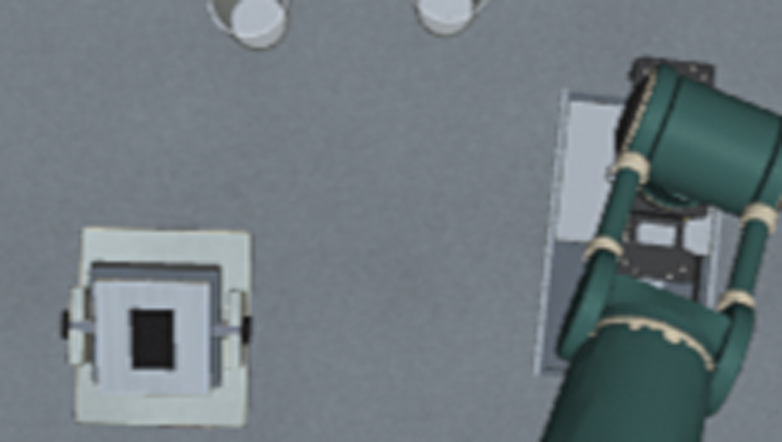

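>>> carry_out:
  offset:
    - [0, 0, 0]
    - [0, 0, 0]
    - [0, 0, 0]
    - [0, 0, 10]
    - [0, 0, 20]
    - [0, 0, 30]
    - [-10, 2, 30]
    - [-20, 2, 30]
    - [-20, 3, 30]
    - [-20, 3, 0]
  rotation:
    - [0, 0, 0]
    - [0, 0, 0]
    - [0, 0, 0]
    - [0, 0, 0]
    - [0, 0, 7]
    - [0, 0, 7]
    - [0, 0, 7]
    - [0, 0, 7]
    - [0, 0, 7]
    - [0, 0, 7]
  jaw: [0.5, 0.5, 0.5, 0.5, 0.5, 0.5, 0.5, 0.5, 0.5, 0.5]

```text
time_s: 5.17
ee_pos: [0.5447, -0.2215, 0.2295]
orientation: [0.954, 0.299, 0.005, 0.005]
ft_force: [0.2, 0.2, 0.2]
opening: 0.5
```

>>> carry_out:
  offset:
    - [-20, 3, 0]
    - [-20, 3, 0]
    - [-12, 2, 0]
    - [0, 0, 0]
    - [0, 0, 0]
    - [0, 0, 0]
    - [0, 0, 0]
    - [0, 0, 0]
    - [0, 0, 0]
  rotation:
    - [0, 0, 7]
    - [0, 0, 7]
    - [0, 0, 7]
    - [0, 0, 7]
    - [0, 0, 7]
    - [0, 0, 7]
    - [0, 0, 2]
    - [0, 0, 0]
    - [0, 0, 0]
  jaw: [0.5, 0.5, 0.5, 0.5, 0.5, 0.5, 0.5, 0.5, 0.5]

```text
time_s: 5.92
ee_pos: [0.4895, -0.2119, 0.2216]
orientation: [0.775, 0.632, 0.0, 0.001]
ft_force: [-0.1, 0.0, 0.0]
opening: 0.497
```

Run:
```python
from h import *
snap("w3"); print(R.from_quat(r.get_obs()["orientation"]).as_matrix(), r.get_obs()["opening"],r.get_obs()["joint_velocities"])
```

```text
ee [ 0.4895 -0.2119  0.2216] t 5.9167
[[ 0.2022  0.9794  0.0009]
 [ 0.9794 -0.2022 -0.0005]
 [-0.0003  0.0009 -1.    ]] 0.5019663782788707 [ 0.0004  0.0029  0.0033 -0.0008 -0.0022 -0.0024]
```

View pics/w3.png

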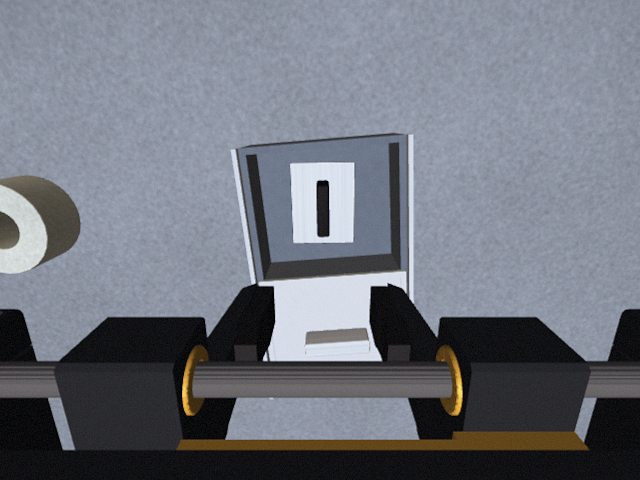

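The cover is open and the holder is exposed, its plate corners at about (292,163), (354,163), (354,242) and (293,242), with the rib at (322,208).

Run:
```python
from h import *
im=cv2.imread("pics/w3.png");cv2.imwrite("pics/w3z.png",cv2.resize(im[150:255,275:370],None,fx=6,fy=5.5,interpolation=cv2.INTER_CUBIC))
```

```text
(no output)
```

View pics/w3z.png

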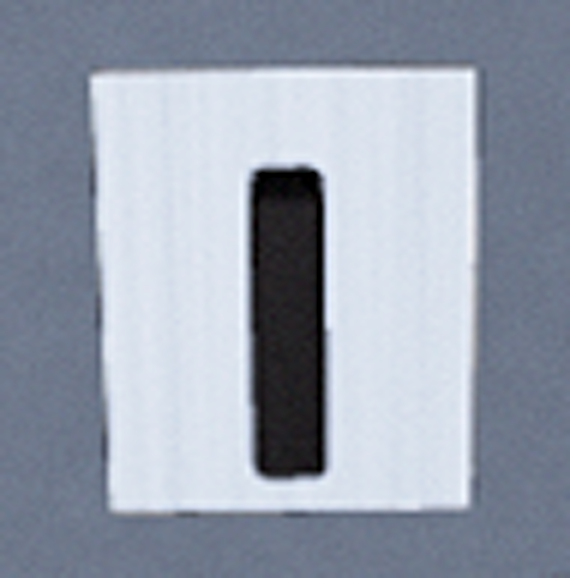

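Run:
```python
from h import *
c=vision.calibration("wrist"); W=np.load("pics/w3.npy")
f=lambda u,v:((u+.5)/6-.5+275,(v+.5)/5.5-.5+150)
def rep(pts,z):
    P=[atz(c,f(*p),z,W)[:2] for p in pts]
    x=P[2]+P[3]-P[0]-P[1]; y=P[1]+P[2]-P[0]-P[3]
    print("ctr",sum(P)/4,"yaw",np.arctan2(x[1],x[0]),np.arctan2(-y[0],y[1]),"size",np.linalg.norm(x)/2,np.linalg.norm(y)/2)
rep([(92,73),(475,68),(468,508),(110,511)],.012)
rep([(252,192),(322,192),(326,477),(255,477)],.046)
```

```text
ctr [ 0.4877 -0.2111] yaw -0.19090183022681909 -0.19098410597946863 size 0.08358854885614074 0.06345429760719297
ctr [ 0.4873 -0.2107] yaw -0.19089519017960585 -0.20282404141077925 size 0.04975490833049827 0.011005838486929802
```

>>> carry_out:
  offset:
    - [-2, 1, -30]
    - [0, 0, -36]
    - [0, 0, -36]
    - [0, 0, -36]
    - [0, 0, -30]
    - [0, 0, -20]
    - [0, 0, 0]
    - [0, 0, 0]
    - [0, 0, 0]
  rotation:
    - [0, 0, 0.7]
    - [0, 0, 0]
    - [0, 0, 0]
    - [0, 0, 0]
    - [0, 0, 0]
    - [0, 0, 0]
    - [0, 0, 0]
    - [0, 0, 0]
    - [0, 0, 0]
  jaw: [0.5, 0.5, 0.5, 0.5, 0.5, 0.5, 0.5, 0.5, 0.5]

```text
time_s: 6.72
ee_pos: [0.4884, -0.2112, 0.0341]
orientation: [0.771, 0.637, 0.0, 0.001]
ft_force: [0.7, 0.4, 1.2]
opening: 0.502
```

Run:
```python
from h import *
snap("w4"); print(r.get_obs()["ft_force"],R.from_quat(r.get_obs()["orientation"]).as_matrix())
```

```text
ee [ 0.4884 -0.2112  0.0341] t 6.7167
[ 0.3063 -0.1209  0.3964] [[ 0.1892  0.9819  0.0033]
 [ 0.9819 -0.1892 -0.0016]
 [-0.001   0.0035 -1.    ]]
```

View pics/w4.png

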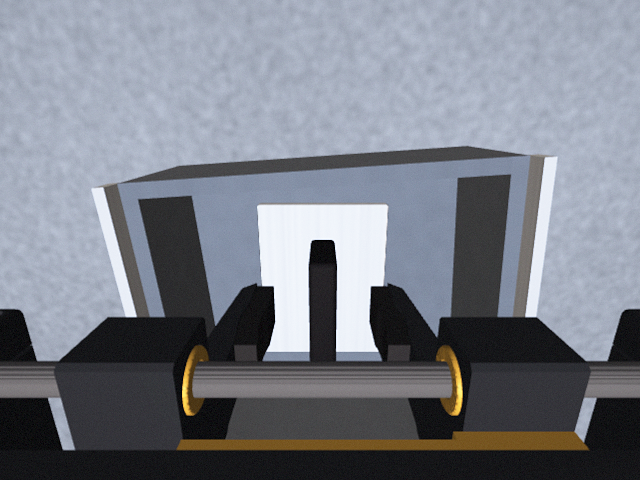

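>>> carry_out:
  offset:
    - [-0.5, 0, -8]
    - [0, 0, -7]
    - [0, 0, 0]
    - [0, 0, 0]
    - [0, 0, 0]
    - [0, 0, 0]
    - [0, 0, 0]
    - [0, 0, 0]
    - [0, 0, 0]
    - [0, 0, 0]
  rotation:
    - [0, 0, 0]
    - [0, 0, 0]
    - [0, 0, 0]
    - [0, 0, 0]
    - [0, 0, 0]
    - [0, 0, 0]
    - [0, 0, 0]
    - [0, 0, 0]
    - [0, 0, 0]
    - [0, 0, 0]
  jaw: [0.5, 0.5, 0.5, 0.5, 1, 1, 1, 1, 1, 1]
  force: 40

```text
time_s: 7.6
ee_pos: [0.4868, -0.2107, 0.0178]
orientation: [0.771, 0.637, 0.0, 0.0]
ft_force: [0.3, -0.4, 0.0]
opening: 0.133
```

>>> carry_out:
  offset:
    - [0, 0, 10]
    - [0, 0, 20]
    - [0, 0, 36]
    - [0, 0, 36]
    - [0, 0, 36]
    - [0, 0, 36]
    - [0, 0, 36]
    - [0, 0, 20]
    - [0, 0, 0]
    - [0, 0, 0]
  rotation:
    - [0, 0, 0]
    - [0, 0, 0]
    - [0, 0, 0]
    - [0, 0, 0]
    - [0, 0, 0]
    - [0, 0, 0]
    - [0, 0, 0]
    - [0, 0, 0]
    - [0, 0, 0]
    - [0, 0, 0]
  jaw: [1, 1, 1, 1, 1, 1, 1, 1, 1, 1]

```text
time_s: 8.43
ee_pos: [0.4874, -0.2109, 0.2496]
orientation: [0.771, 0.637, 0.001, 0.002]
ft_force: [0.7, 0.3, -1.5]
opening: 0.136
```

>>> carry_out:
  offset:
    - [5, 20, 0]
    - [12, 36, 0]
    - [12, 36, 0]
    - [12, 36, 0]
    - [12, 36, 0]
    - [12, 36, 0]
    - [12, 36, 0]
    - [12, 36, 0]
    - [12, 36, 0]
    - [12, 36, 0]
  rotation:
    - [0, 0, 0]
    - [0, 0, 1]
    - [0, 0, 1]
    - [0, 0, 1]
    - [0, 0, 1]
    - [0, 0, 1]
    - [0, 0, 1]
    - [0, 0, 1]
    - [0, 0, 1]
    - [0, 0, 0.4]
  jaw: [1, 1, 1, 1, 1, 1, 1, 1, 1, 1]

```text
time_s: 9.27
ee_pos: [0.5982, 0.135, 0.2444]
orientation: [0.722, 0.692, -0.002, -0.001]
ft_force: [1.2, -1.4, -1.0]
opening: 0.131
```

>>> carry_out:
  offset:
    - [0, 36, 0]
    - [0, 30, 0]
    - [0, 10, 0]
    - [0, 0, 0]
    - [0, 0, 0]
    - [0, 0, 0]
  rotation:
    - [0, 0, 0]
    - [0, 0, 0]
    - [0, 0, 0]
    - [0, 0, 0]
    - [0, 0, 0]
    - [0, 0, 0]
  jaw: [1, 1, 1, 1, 1, 1]

```text
time_s: 9.77
ee_pos: [0.5991, 0.2078, 0.2464]
orientation: [0.723, 0.691, -0.001, -0.0]
ft_force: [0.1, -1.1, -0.8]
opening: 0.134
```

Run:
```python
from h import *
snap("w5"); o=r.get_obs();print(o["ft_force"],o["opening"],R.from_quat(o["orientation"]).as_matrix(),o["joint_positions"])
```

```text
ee [0.5991 0.2078 0.2464] t 9.7667
[-0.6514 -0.1695 -1.3114] 0.13230744649053375 [[ 0.0448  0.999  -0.0013]
 [ 0.999  -0.0448 -0.0011]
 [-0.0012 -0.0013 -1.    ]] [ 0.2945  0.184   1.6855 -0.0007  1.2736 -1.2313]
```

View pics/w5.png

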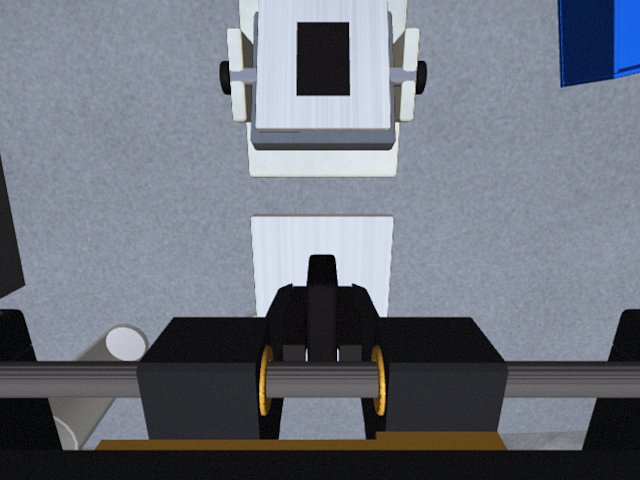

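The wrist view shows the window corners at about (297,23), (349,23), (349,96) and (297,95). The held plate's front edge is at row 215, square in the grip. I'll take a second view shifted back.

>>> carry_out:
  offset:
    - [-25, 0, 0]
    - [-25, 0, 0]
    - [0, 0, 0]
    - [0, 0, 0]
    - [0, 0, 0]
  rotation:
    - [0, 0, 0]
    - [0, 0, 0]
    - [0, 0, 0]
    - [0, 0, 0]
    - [0, 0, 0]
  jaw: [1, 1, 1, 1, 1]

```text
time_s: 10.23
ee_pos: [0.5504, 0.2083, 0.2483]
orientation: [0.723, 0.691, 0.001, 0.001]
ft_force: [0.0, 0.4, -0.7]
opening: 0.131
```

Run:
```python
from h import *
snap("w6")
im=cv2.imread("pics/w6.png");cv2.imwrite("pics/w6z.png",cv2.resize(im[0:240,215:435],None,fx=3,fy=2.5,interpolation=cv2.INTER_CUBIC))
im=cv2.imread("pics/w5.png");cv2.imwrite("pics/w5z.png",cv2.resize(im[0:240,215:435],None,fx=3,fy=2.5,interpolation=cv2.INTER_CUBIC))
```

```text
ee [0.5504 0.2083 0.2483] t 10.2333
```

View pics/w6z.png

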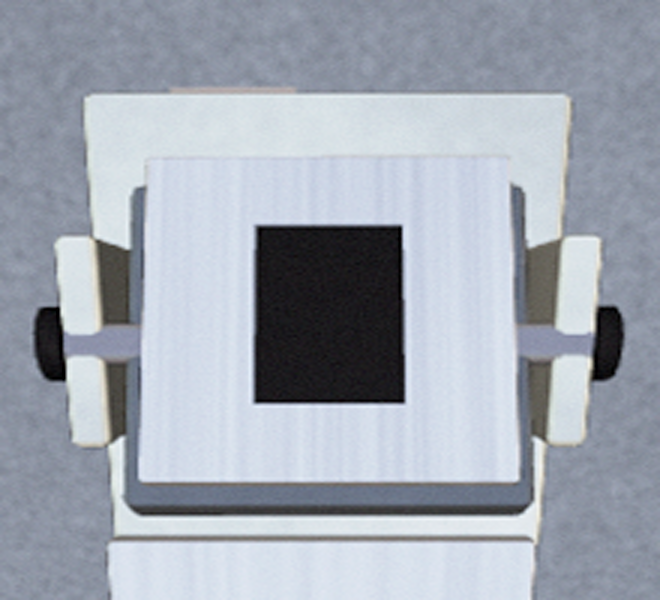

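View pics/w5z.png

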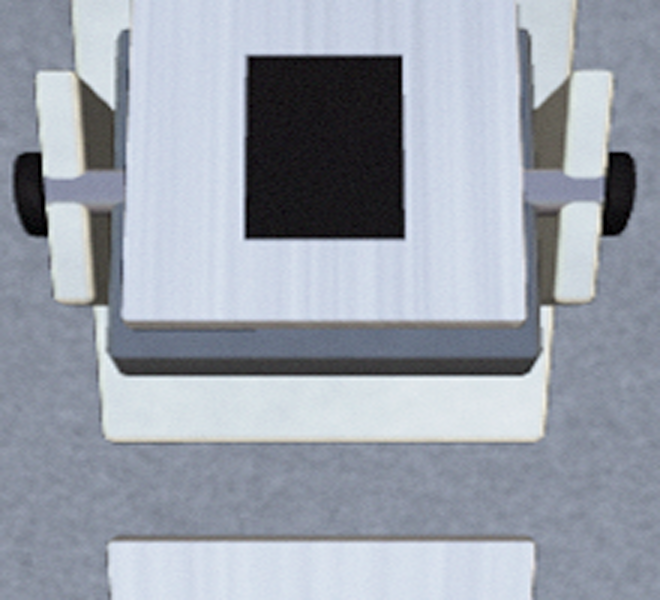

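```bash
cat > fit.py <<'E'
from h import *
from scipy.optimize import least_squares
cw=vision.calibration("wrist"); ct=vision.calibration("top")
z=lambda p:[((u+.5)/3-.5+215,(v+.5)/2.5-.5) for u,v in p]
g=lambda p:[((u+.5)/6-.5+205,(v+.5)/6-.5+245) for u,v in p]
win=np.array([(-30,-20),(-30,20),(30,20),(30,-20)])/1e3
fac=np.array([(-55,-50),(-55,50),(55,50),(55,-50)])/1e3
C5=np.linalg.inv(np.load("pics/w5.npy"));C6=np.linalg.inv(np.load("pics/w6.npy"));CT=ct["camera_from_world"]
D=[(cw,C6,win,z([(256,226),(402,226),(404,402),(255,402)])),
(cw,C6,fac,z([(147,158),(510,157),(519,481),(139,481)])),
(cw,C5,win,z([(247,56),(402,56),(405,238),(246,238)])),
(cw,C5,fac[2:],z([(525,320),(122,320)])),
(ct,CT,win[[2,3,0,1]],g([(203,217),(277,217),(276,321),(203,321)])),
(ct,CT,fac[[2,3,0,1]],g([(138,167),(340,168),(347,363),(143,361)]))]
def frame(p):
    return R.from_euler("ZY",[p[3],-p[4]]).as_matrix()
def res(p,D=D):
    out=[]
    for c,C,m,uv in D:
        P=p[:3]+np.c_[m,np.zeros(len(m))]@frame(p).T
        s=1.0 if c is cw else .6
        out.append(s*(proj(c,P,C)-np.array(uv)).ravel())
    return np.concatenate(out)
if __name__=="__main__":
    for nm,DD in (("all",D),("wrist",D[:4]),("w6",D[:2]),("w5",D[2:4]),("top",D[4:])):
        s=least_squares(res,[.475,.212,.1,-.04,.4],args=(DD,),x_scale=[.01,.01,.01,.05,.05])
        print(nm,s.x,"rms",np.sqrt(np.mean(s.fun**2)))
        if nm in("all","wrist"): print(np.round(s.fun,1))
E
python3 fit.py
```

```text
all [ 0.4714  0.2138  0.0964 -0.0433  0.4427] rms 0.5415486931618018
[-0.2  0.1  0.   0.1  0.2  0.4 -0.5  0.4  0.  -1.  -0.  -0.6  0.4 -0.6
 -0.2 -0.5 -0.1  0.8  0.   0.8 -0.2  0.8 -0.6  0.8  0.8 -0.3 -0.2 -0.4
 -0.8  0.2 -0.1  0.4  0.2  0.8 -0.4  0.6 -0.5  0.5 -0.4  0.9 -0.9  1.2
 -0.2  0.8]
wrist [ 0.4714  0.2139  0.0965 -0.0435  0.4423] rms 0.4820299662827172
[-0.2  0.   0.1  0.   0.2  0.3 -0.4  0.4  0.  -1.1  0.  -0.7  0.4 -0.6
 -0.2 -0.6 -0.1  0.7  0.1  0.7 -0.1  0.7 -0.5  0.7  0.8 -0.4 -0.1 -0.4]
w6 [ 0.4716  0.2139  0.0957 -0.0432  0.4438] rms 0.3689272154932199
w5 [ 0.471   0.2139  0.0956 -0.0441  0.4247] rms 0.3571830538638306
top [ 0.4747  0.2128  0.0886 -0.0366  0.469 ] rms 0.2835533856658491
```

```bash
cat > tgt.py <<'E'
from h import *
import sys
w=np.array([.4716,.2137,.097]); yaw,tilt=-.043,.443
F=R.from_euler("ZY",[yaw,-tilt]).as_matrix()
Rt=np.c_[F[:,1],F[:,0],-F[:,2]]
def go(d,off=(0.0,0.0)):
    # TCP for underside d above face; off: holder centre in tool y(x_w), tool x(y_w)
    o=r.get_obs(); Rc=R.from_quat(o["orientation"]).as_matrix()
    t=w+F@np.array([-off[0],-off[1],.0118+d])
    rv=R.from_matrix(Rt@Rc.T).as_rotvec(degrees=True)
    print("target",t,"offset mm",(t-o["ee_pos"])*1e3,"rot deg",rv,"norm",np.linalg.norm(rv),"F",o["ft_force"],"n.F",o["ft_force"]@F[:,2])
    P=F.T@(o["ee_pos"]-w); print("TCP in window frame",P, "normal",F[:,2])
if __name__=="__main__":
    go(float(sys.argv[1])/1e3,(.0007,0))
E
python3 - <<'E'
from h import *
c=vision.calibration("wrist");C=np.linalg.inv(c["mount"])
print(proj(c,[(-.032,-.0413,.0058),(.032,-.0413,.0058),(-.006,-.0243,-.0282),(.006,-.0243,-.0282)],C))
E
python3 tgt.py 60
python3 - <<'E'
import cv2
im=cv2.imread("pics/w5.png");cv2.imwrite("pics/w5h.png",cv2.resize(im[200:310,235:410],None,fx=4,fy=4,interpolation=cv2.INTER_CUBIC))
E
```

```text
[[250.2032 215.3953]
 [394.1175 215.4992]
 [305.9971 283.0828]
 [338.6483 283.0967]]
target [0.4402 0.2151 0.1616] offset mm [-110.4636    6.5358  -86.6571] rot deg [ -1.1222 -25.272    0.0948] norm 25.297085735427096 F [-0.8097  1.2752 -1.0078] n.F -0.540241117134811
TCP in window frame [ 0.1364 -0.0018  0.1027] normal [-0.4283  0.0184  0.9035]
```

View pics/w5h.png

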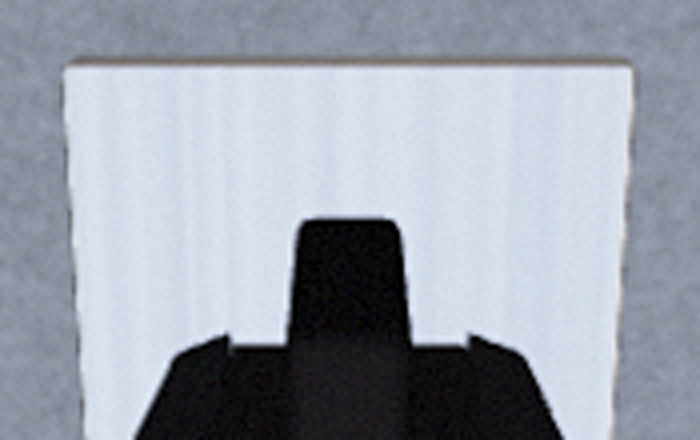

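>>> carry_out:
  offset:
    - [-27.5, 1.6, 0]
    - [-27.5, 1.6, 0]
    - [-27.5, 1.6, 0]
    - [-28, 1.7, 0]
    - [0, 0, -20]
    - [0, 0, -25]
    - [0, 0, -25]
    - [0, 0, -16]
    - [0, 0, 0]
    - [0, 0, 0]
  rotation:
    - [-0.28, -6.32, 0]
    - [-0.28, -6.32, 0]
    - [-0.28, -6.32, 0.1]
    - [-0.28, -6.31, 0]
    - [0, 0, 0]
    - [0, 0, 0]
    - [0, 0, 0]
    - [0, 0, 0]
    - [0, 0, 0]
    - [0, 0, 0]
  jaw: [1, 1, 1, 1, 1, 1, 1, 1, 1, 1]

```text
time_s: 11.12
ee_pos: [0.4393, 0.2155, 0.1612]
orientation: [0.704, 0.676, 0.15, 0.158]
ft_force: [-0.1, 0.0, -1.0]
opening: 0.136
```

>>> carry_out:
  offset:
    - [0, 0, 0]
    - [0, 0, 0]
    - [0, 0, 0]
    - [0, 0, 0]
  rotation:
    - [0, 0, 0]
    - [0, 0, 0]
    - [0, 0, 0]
    - [0, 0, 0]
  jaw: [1, 1, 1, 1]

```text
time_s: 11.45
ee_pos: [0.4401, 0.2163, 0.1631]
orientation: [0.704, 0.675, 0.152, 0.158]
ft_force: [-0.6, 0.3, -0.7]
opening: 0.132
```

```bash
python3 - <<'E'
from h import *
snap("w7"); im=vision.read_camera("side"); cv2.imwrite("pics/s7.png",cv2.resize(im[150:300,150:420],None,fx=2.9,fy=2.9,interpolation=cv2.INTER_CUBIC))
E
python3 tgt.py 20
```

```text
ee [0.4401 0.2163 0.1631] t 11.45
target [0.4573 0.2143 0.1254] offset mm [ 17.6948  -1.7748 -37.0252] rot deg [-0.0017 -0.0332 -0.0629] norm 0.0711002058070064 F [0.621  0.7686 0.3446] n.F 0.05960161112432484
TCP in window frame [-0.0009  0.001   0.0729] normal [-0.4283  0.0184  0.9035]
```

View pics/w7.png

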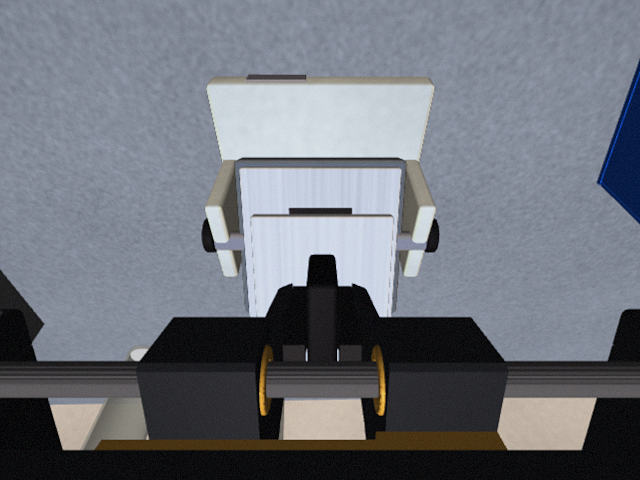

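View pics/s7.png

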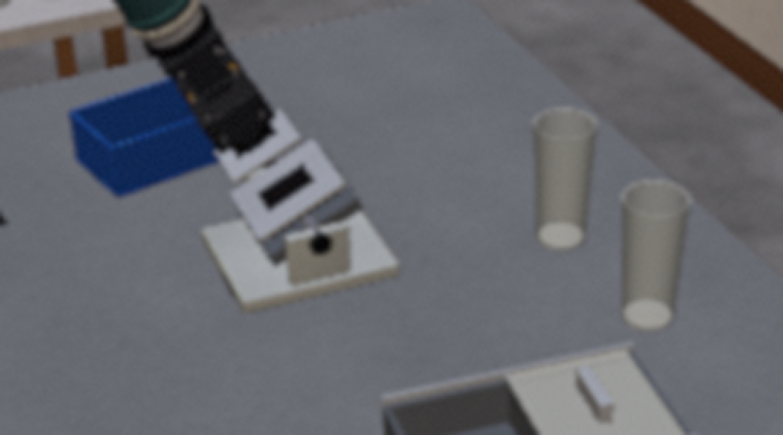

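The holder is aligned above the face. The face's lower edge is at row 167 (columns 240 to 402), with the plate's front edge at row 215. I'll check the face fit against this closer view.

Run:
```python
from h import *
im=cv2.imread("pics/w7.png");cv2.imwrite("pics/w7z.png",cv2.resize(im[150:260,225:415],None,fx=4,fy=4,interpolation=cv2.INTER_CUBIC))
import tgt
c=vision.calibration("wrist");C=np.linalg.inv(np.load("pics/w7.npy"))
m=np.array([(-55,-50,0),(-55,50,0),(-30,-20,0),(-30,20,0)])/1e3
p=proj(c,tgt.w+m@tgt.F.T,C);print(p, (p-[225,150]+.5)*4-.5)
```

```text
[[238.5707 166.5148]
 [401.0095 166.6465]
 [288.4703 206.3269]
 [351.2464 206.3587]] [[ 55.7829  67.5591]
 [705.5382  68.0862]
 [255.381  226.8076]
 [506.4857 226.935 ]]
```

View pics/w7z.png

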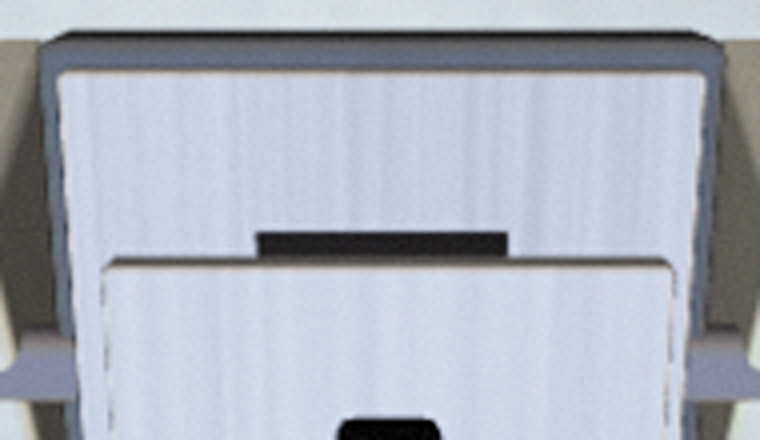

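>>> carry_out:
  offset:
    - [8, -2, -16]
    - [8, 0, -16]
    - [4, 0, -8]
    - [2.4, 0, -5]
    - [0, 0, 0]
    - [0, 0, 0]
    - [0, 0, 0]
    - [0, 0, 0]
    - [0, 0, 0]
  rotation:
    - [0, 0, 0]
    - [0, 0, 0]
    - [0, 0, 0]
    - [0, 0, 0]
    - [0, 0, 0]
    - [0, 0, 0]
    - [0, 0, 0]
    - [0, 0, 0]
    - [0, 0, 0]
  jaw: [1, 1, 1, 1, 1, 1, 1, 1, 1]

```text
time_s: 12.3
ee_pos: [0.4619, 0.2142, 0.1175]
orientation: [0.704, 0.675, 0.152, 0.158]
ft_force: [1.0, 0.5, -0.4]
opening: 0.132
```

```bash
python3 tgt.py 0; python3 -c "
from h import *
im,W=snap('w8'); cv2.imwrite('pics/w8z.png',cv2.resize(im[150:270,225:415],None,fx=4,fy=4,interpolation=cv2.INTER_CUBIC))"
```

```text
target [0.4659 0.2139 0.1074] offset mm [  3.9944  -0.2801 -10.1876] rot deg [-0.0052 -0.0194 -0.0851] norm 0.08747758784878794 F [ 0.9693  0.4987 -0.4002] n.F -0.7674659886054482
TCP in window frame [0.0001 0.0001 0.0227] normal [-0.4283  0.0184  0.9035]
ee [0.4619 0.2142 0.1175] t 12.3
```

View pics/w8z.png

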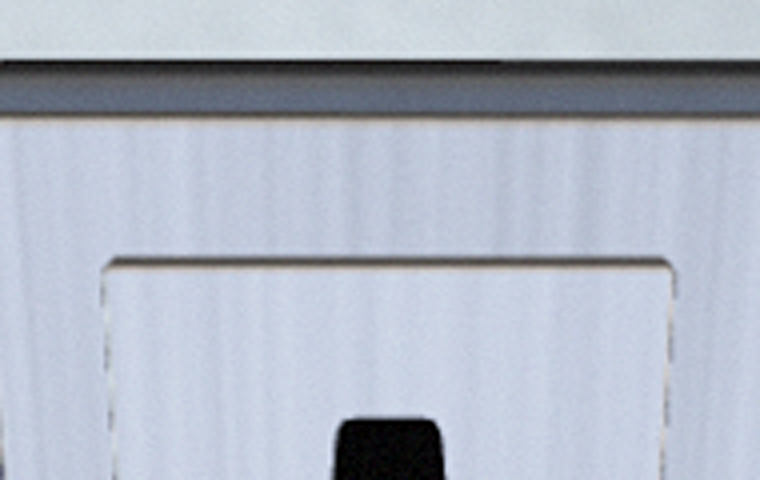

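>>> carry_out:
  offset:
    - [0.9, 0, -1.8]
    - [0.9, 0, -1.8]
    - [0.9, 0, -1.8]
    - [0.9, 0, -1.8]
    - [0, 0, 0]
    - [0, 0, 0]
    - [0, 0, 0]
    - [0, 0, 0]
  rotation:
    - [0, 0, 0]
    - [0, 0, 0]
    - [0, 0, 0]
    - [0, 0, 0]
    - [0, 0, 0]
    - [0, 0, 0]
    - [0, 0, 0]
    - [0, 0, 0]
  jaw: [1, 1, 1, 1, 1, 1, 1, 1]

```text
time_s: 13.02
ee_pos: [0.4653, 0.2139, 0.1095]
orientation: [0.704, 0.675, 0.151, 0.158]
ft_force: [0.3, -0.0, -0.9]
opening: 0.132
```

```bash
python3 tgt.py 0
```

```text
target [0.4659 0.2139 0.1074] offset mm [ 0.6489  0.069  -2.1617] rot deg [ 0.0323 -0.0888 -0.0653] norm 0.11488493623694888 F [ 0.3291 -0.0286 -0.9219] n.F -0.9743731631363083
TCP in window frame [-0.0004 -0.0001  0.014 ] normal [-0.4283  0.0184  0.9035]
```

>>> carry_out:
  offset:
    - [0.9, 0, -1.8]
    - [0, 0, 0]
    - [0, 0, 0]
    - [0, 0, 0]
    - [0, 0, 0]
  rotation:
    - [0, 0, 0]
    - [0, 0, 0]
    - [0, 0, 0]
    - [0, 0, 0]
    - [0, 0, 0]
  jaw: [1, 1, 1, 1, 1]

```text
time_s: 13.43
ee_pos: [0.4663, 0.214, 0.108]
orientation: [0.704, 0.675, 0.152, 0.158]
ft_force: [-0.1, 1.0, 1.2]
opening: 0.136
```

```bash
python3 tgt.py 0
```

```text
target [0.4659 0.2139 0.1074] offset mm [-0.4243 -0.1009 -0.6152] rot deg [ 0.0155 -0.0599 -0.0773] norm 0.09902703281909245 F [-0.0679  1.0376  1.1718] n.F 1.1068864808471988
TCP in window frame [-0.0001  0.0001  0.0122] normal [-0.4283  0.0184  0.9035]
```

>>> carry_out:
  offset:
    - [0.9, 0, -1.8]
    - [0, 0, 0]
    - [0, 0, 0]
    - [0, 0, 0]
    - [0, 0, 0]
  rotation:
    - [0, 0, 0]
    - [0, 0, 0]
    - [0, 0, 0]
    - [0, 0, 0]
    - [0, 0, 0]
  jaw: [1, 1, 1, 1, 1]

```text
time_s: 13.85
ee_pos: [0.4672, 0.214, 0.1061]
orientation: [0.704, 0.675, 0.152, 0.158]
ft_force: [-0.8, 0.3, 2.9]
opening: 0.133
```

```bash
python3 tgt.py 0
```

```text
target [0.4659 0.2139 0.1074] offset mm [-1.3059 -0.0402  1.2639] rot deg [ 0.0237 -0.0678 -0.0737] norm 0.10291870379613627 F [-0.7553  0.3432  2.8878] n.F 2.9388287701000926
TCP in window frame [-0.0001  0.0001  0.0101] normal [-0.4283  0.0184  0.9035]
```

>>> carry_out:
  offset:
    - [0.9, 0, -1.8]
    - [0, 0, 0]
    - [0, 0, 0]
    - [0, 0, 0]
    - [0, 0, 0]
  rotation:
    - [0, 0, 0]
    - [0, 0, 0]
    - [0, 0, 0]
    - [0, 0, 0]
    - [0, 0, 0]
  jaw: [1, 1, 1, 1, 1]

```text
time_s: 14.27
ee_pos: [0.4681, 0.214, 0.1043]
orientation: [0.704, 0.675, 0.151, 0.158]
ft_force: [-0.9, 0.5, 2.8]
opening: 0.127
```

```bash
python3 tgt.py 0
```

```text
target [0.4659 0.2139 0.1074] offset mm [-2.1895 -0.0311  3.0691] rot deg [ 0.0251 -0.0691 -0.0734] norm 0.10386224994866065 F [-0.8635  0.4733  2.7902] n.F 2.899421708040016
TCP in window frame [-0.      0.0001  0.0081] normal [-0.4283  0.0184  0.9035]
```

>>> carry_out:
  offset:
    - [0.4, 0, -0.9]
    - [0, 0, 0]
    - [0, 0, 0]
    - [0, 0, 0]
    - [0, 0, 0]
  rotation:
    - [0, 0, 0]
    - [0, 0, 0]
    - [0, 0, 0]
    - [0, 0, 0]
    - [0, 0, 0]
  jaw: [1, 1, 1, 1, 1]

```text
time_s: 14.68
ee_pos: [0.4685, 0.214, 0.1034]
orientation: [0.704, 0.675, 0.151, 0.158]
ft_force: [-0.4, -0.5, 4.4]
opening: 0.134
```

```bash
python3 tgt.py 0;  python3 -c "
from h import *
im,W=snap('w9'); cv2.imwrite('pics/w9z.png',cv2.resize(im[100:280,205:435],None,fx=3.4,fy=3.3,interpolation=cv2.INTER_CUBIC))
im=vision.read_camera('side'); cv2.imwrite('pics/s9.png',cv2.resize(im[170:270,190:300],None,fx=7,fy=6,interpolation=cv2.INTER_CUBIC))
o=r.get_obs();print(o['ft_force'],o['moment'])"
```

```text
target [0.4659 0.2139 0.1074] offset mm [-2.5666 -0.0132  4.0098] rot deg [ 0.0265 -0.0702 -0.0761] norm 0.10685630399542916 F [-0.3697 -0.476   4.3947] n.F 4.120015497374353
TCP in window frame [-0.0001  0.0001  0.0071] normal [-0.4283  0.0184  0.9035]
ee [0.4685 0.214  0.1034] t 14.6833
[-1.412   0.5103  5.0958] [ 0.0313 -0.0215  0.0169]
```

View pics/w9z.png

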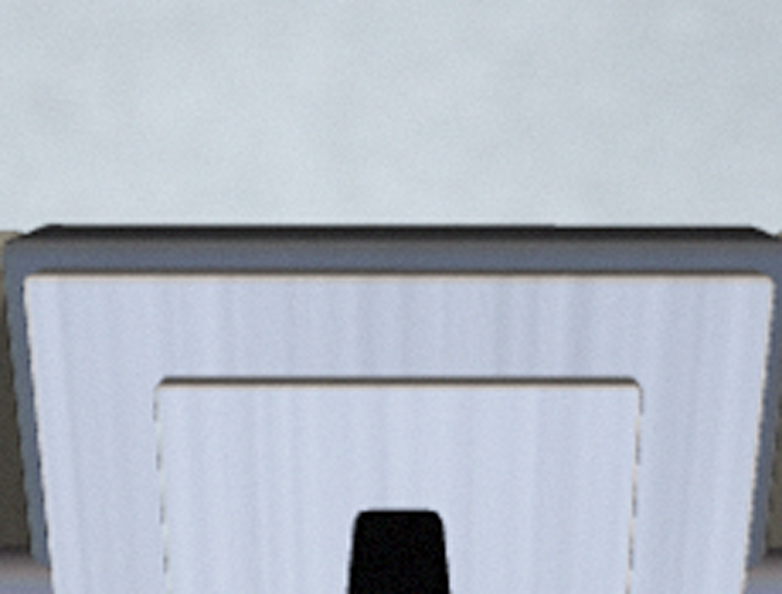

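View pics/s9.png

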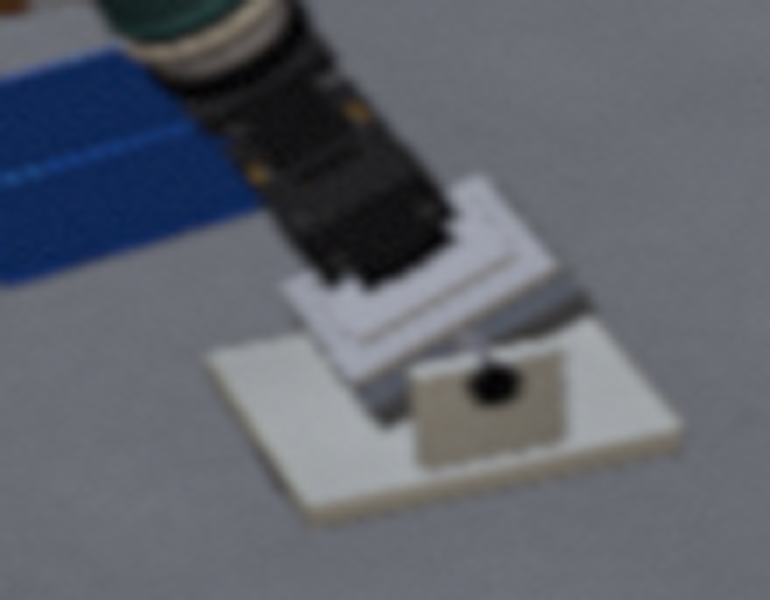

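Run:
```python
from h import *
import tgt
L=[]
for i in range(8):
    im=vision.read_camera("top"); o=r.get_obs(); L.append(np.r_[o["ft_force"]@tgt.F[:,2],tgt.F.T@(o["ee_pos"]-tgt.w),o["opening"]])
print(np.mean(L,0),np.std(L,0),o["time_s"],o["joint_velocities"])
cv2.imwrite("pics/t9.png",cv2.resize(im[160:320,120:510],None,fx=2,fy=2,interpolation=cv2.INTER_CUBIC))
```

```text
[ 4.1073 -0.0001  0.0001  0.0071  0.133 ] [0.4713 0.     0.     0.     0.0016] 15.1833 [ 0.0004  0.0004 -0.0005 -0.0005  0.0005  0.0002]
```

View pics/t9.png

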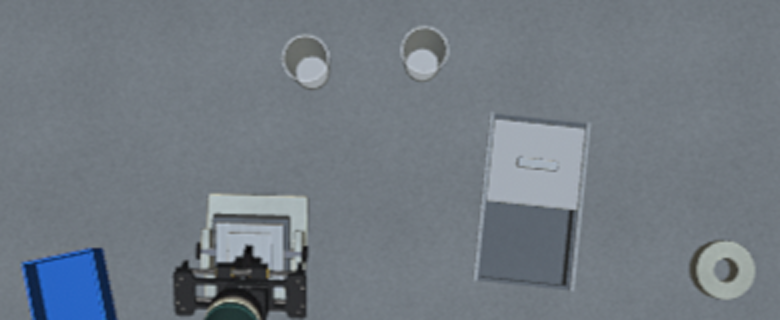

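The averaged push is about 4.1 N, or about 5 N once the holder's weight is added back. That puts the face at roughly 4 to 5 mm in. The cover is open, nothing else has moved and the arm is at rest, so I'm handing it in.

```bash
python3 -c "
from h import *
print(r.sign_off())"
```

```text
the job is handed in; nothing more can be done
None
```

I slid the cover about 120 mm to its end stop, where I felt about 6 N. I then lifted the holder out by its rib with a 40 N grip, tilted it about 0.44 rad and pressed it onto the reader's face. The job was handed in at about 15 s, still gripping and pressing; no verdict was reported.

Last checks before handing in:
- **Cover and other objects:** the top view shows the cover fully open, and the tubes, bin and roll look undisturbed.
- **Flush:** the plate top measures about 5.9 mm above the face, against its 6 mm thickness, so it lies flush.
- **Centring:** the tool pose puts the holder within 1 mm of the window centre. The wrist view puts it about 1 mm up the slope and level with the centre across it.
- **Push:** the averaged force along the face normal is about 4.1 N, or about 5 N with the holder's weight added back, which means about 4.3 mm of travel. The tool's own movement since contact suggests about 5 mm. Both are within the 2 to 8.5 mm allowed.
- **Rest:** joint speeds are close to zero.

One disagreement: the cameras put the face 96 to 97 mm high, with the top view alone giving 89 mm, against the stated "about 100 mm". I therefore found the face by touch rather than relying on that height.

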